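# Pin back the sprung dancer arm of a bench labeller

## Task

The labeller has run out of labels and its sprung green dancer arm has swung in towards the reel seat. Pull up the red plunger knob on the end of the arm, swing the arm back against its spring to the loading hole in the yellow end of the curved plate, and let the plunger drop fully into that hole so that the arm stays pinned there when you let go. Leave the new reel, the tray of tubes and the standing sample vial where they are.

Things in the scene. Friction and masses are not known exactly. Their poses are not given: they have to be found in the camera images.
- labeller: Fixed bench labeller, white housing, grey deck 306 x 466 mm, deck top 83 mm above the table. Origin: centre of its underside; x to its rear (away from the operator panel), y to its left, z up. A steel quadrant plate on the deck (top 91 mm above the table) has an arc slot and the loading hole. Reel hub on the right up to 119 mm, rollers along left and rear rim up to 132 mm above the table.
- pivot (a point): Centre of the dancer arm's vertical pivot, 91 mm above the table (top of the quadrant plate). The green arm turns about the vertical through it: a bar 26 mm wide, 97 to 107 mm above the table; pivot cap up to 135 mm; on the arm, 98 mm from the pivot, a white upright roller 26 mm in diameter, top 148 mm above the table.
- dancer (a joint): Angle of the green dancer arm, rad. 0: rest, where its torsion spring holds it; grows clockwise seen from above as it is swung back, to a stop at 0.912. The plunger is over the loading hole from 0.88 to the stop; the pinned arm rests at 0.88 to 0.91. The spring pulls back with 2.7 N (rest) to 5.7 N (stop) at the knob; let go unpinned, the arm flies back.
- plunger (a joint): Lift of the spring plunger in the arm's end, m. 0: fully down, nose 8 mm deep in slot or hole; it must be lifted over 8 mm to clear the land between them; top stop 0.016. Its spring pushes down with 3 N (down) to 5 N (top). Unlifted, the nose hits the slot's end at about 0.37 rad. Let go over the hole, it drops in by itself.
- knob (a point): Middle of the red mushroom plunger knob, 165 mm from the pivot, 142 mm above the table with the plunger down; moves with arm and plunger. Knob round, 31 mm in diameter from 4 mm below to 7 mm above this point, top at +11 mm; a black bush 23 mm in diameter is below it, the arm's top 35 mm below this point. Free room for fingers on both sides across the arm.
- hole (a point): Centre of the loading hole in the quadrant plate, at the plate's top (91 mm above the table), 165 mm from the pivot; 16 mm wide along the arc, in the yellow end of the plate. With the arm at 0.90 rad the knob stands straight above it.
- new_reel: Full roll of labels lying flat on the table, 196 mm in diameter, 36 mm high, 0.9 kg; origin at the centre of its underside. Bystander.
- tube_tray: White open tray of clear tubes with green caps, 190 x 140 x 45 mm; origin at the centre of its underside. Bystander.
- sample_vial: Glass vial with green cap, 27 mm in diameter, 64 mm high, standing on the labeller's deck near its front right corner; origin at the centre of its underside. Bystander.

How it is judged (in metres and radians):
On the way:
1. the plunger is lifted clear of the plate and the arm is swung past the slot's end with it raised (value of joint plunger above 0.006 m and value of joint dancer above 0.5 rad), for 0.05 s.
At the end, for the whole second after the job is handed in: The dancer arm stands still at the loading hole (0.86 to 0.94 rad) with the plunger down in it to within 3 mm of fully home; the reel, the tray and the vial are within 30 mm of where they were and the vial stands upright (value of joint dancer between 0.86 and 0.94 rad and value of joint plunger below 0.003 m and velocity of joint dancer between -0.05 and 0.05 rad/s and distance of each of new_reel, tube_tray, sample_vial from where it was at the start of the episode below 0.03 m and angle between sample_vial's own z axis and vertical below 0.2 rad); the robot touches nothing.
It fails at once if the sample vial is knocked over (angle between sample_vial's own z axis and vertical above 0.5 rad).
It fails at once if the new reel or the tray is shoved away (distance of any of new_reel, tube_tray from where it was at the start of the episode above 0.05 m).
It also fails if it takes over 42 s, if anything falls off the work surface, if the arm or the gripper's body presses on something with over 40 N, if the wrist force passes 120 N, or if a joint passes its speed limit or range.

## Robot

A 6-joint arm with a two-finger parallel gripper is mounted at the origin on the work surface. World frame = base frame: x ahead of the robot, y to its left, z up, the work surface at z = 0. Lengths are in m, angles in degrees, forces in N, time in s.
With the tool pointing down it reaches from about 0.25 to 0.725 m from the base axis. Payload 9.7 kg.
Tool frame: the origin (TCP) lies midway between the tips of the shut fingers; the grasp point (between the pads) lies 19 mm behind it; z points along the fingers, y is the direction in which the jaws open and shut (so a half turn about z gives the same grasp; the last joint's range is limited). The gripper opens to 85 mm and grips with 20 to 120 N. Pads are 22 mm wide; open, the fingers measure 114 mm over their backs; the gripper's body (76 mm by 85 mm) begins 54 mm behind the grasp point. The pads swing forward as they close: fully open they stand 13 mm farther back than shut.
Start: joints at [70.703, 4.979, 10.078, 95.1, 0, 90], TCP at [0.182, 0.519, 0.231] pointing down, gripper open.
Joint ranges: [-179.16, 179.16], [-48.56, 103.87], [-65.8, 70.77], [-126.05, 130.52], [-82.76, 87.17], [-180, 180]. Speed limits (degrees/s): [127.2, 127.2, 147.25, 180, 180, 180].

## Interface

Orientations are given as [roll, pitch, yaw] about the fixed x, y, z axes, in that order (R = Rz(yaw) Ry(pitch) Rx(roll)).
In Python, from plant import robot gives the robot as it stands.
- The arm moves only by the tool arm_command, never from a script. Its argument "moves" is a list of rows, each an object with "translation": the shift along the tool's x, y, z in cm, a list of three; "twist": the turn about the tool's z in degrees. In form: [{"translation": [x, y, z], "twist": twist}, ...]. A call has 1 to 20 rows; each row is the pose to reach, as a shift and turn from the pose measured when the call began, along the tool's axes at that moment; what a row does not reach only later rows make up. A row lasts 1/10 s, in which the tool goes at most 50 mm and 8.59 degrees, less where a joint would pass 70% of its speed; a pose out of reach is approached as far as the arm can. A call with a gripper value outside its range is refused whole. "gripper" is the opening, from -1 (shut) to 1 (fully open), so that 0 is half open, set as the call begins (left out, the last holds). The fingers move at their own pace and stop on an object; "force" is the grip in N (left out, the last holds). Time passes only in rows, so rows that repeat a pose let the fingers close. It gives the time, the measured TCP pose, the force and the opening at its end, in the units of the state.
- robot.observe(): the state, without advancing time (a new reading comes with each control period).
- robot.capture(name): name is "scene" or "top" or "wrist"; returns the picture (384x512x3 uint8, red, green, blue); there is no depth.
- robot.camera_params(name): a dict with "K" (3x3 intrinsics, pixels), "D" ([k1, k2, p1, p2, k3] as OpenCV has them; the pictures are not rectified), "rvec" (rotation vector, rad) and "tvec" (3), from world to camera coordinates, as OpenCV has them; the wrist camera has in their place "T_tool_cam" (4x4, takes a point from camera to tool coordinates, whose origin is the TCP and whose axes are the flange's). Camera axes: x right, y down, z forward; pixel columns grow to the right and rows downward; lengths in m; the calibration is good to about 2 mm. A picture is of the moment at which its call begins: read the wrist's pose just before it. camera_params takes no time and is no camera call.
- robot.hand_in(): hands the job in, once; it reports no verdict.
Trained networks look in the newest picture that a camera, given by its name, has taken for a name from the list of things; names that differ only in an ending like _2 or _b are one class to them, and where a whole thing is asked for, a point or a joint stands for the part that bears it (a point fixed in the world has none). Each returns a list of dicts, best first, with "score" (0 to 1); they miss things now and then, are a little off and sometimes report something else, mostly with a low value. They report only what shows in the picture. A call takes as long as a camera call.
- robot.outline_of(camera, label): "mask" (384x512 bool, what is visible of it) and "box" ([left, top, right, bottom] in pixels, round what is visible of it).
The state is a dict: "clock": time; "q": joint angles; "dq": joint speeds; "joint_efforts": joint torques, N m; "tool_pos": TCP position; "tool_rot": TCP orientation; "ft_force": force on the tool from outside, world axes, zero at the start; "torque": the same for the moment, N m; "grip_width": opening from 0.0 (shut) to 1.0 (fully open).
Only numpy, scipy, OpenCV 4.12 (cv2) and the standard library are available. Lean on these libraries where they do the work, as an engineer would, in place of code of your own. Each camera call takes 0.05 s, during which the arm holds its last target. There are 200 camera calls.

## Working session

There is one attempt and no reset: what is moved stays moved. The work goes in short steps, Python scripts to look and compute and a tool call to move; the robot and the scene stay as the last step left them, time stands still between calls to the robot, and variables do not carry over. Pictures are saved under pics/ and viewed, about 8 in all and at most 12, crops included, and the job is handed in when it is done.

Besides the shell and the picture viewer there is one more tool, called after ">>>" as a command line: name --argument value ..., lists and objects as JSON in quotes. arm_command: Moves the arm, as the interface text tells. Its arguments: {"type":"object","properties":{"moves":{"type":"array"},"gripper":{"type":"number"},"force":{"type":"number"}},"required":["moves"]}

```bash
mkdir -p pics; ls; python3 - <<'E'
from plant import robot
import cv2,numpy as np
s=robot.observe();print(s['clock'],s['tool_pos'],s['tool_rot'],s['grip_width'])
ims=[]
for c in ['scene','top']:
    im=robot.capture(c);cv2.imwrite(f'pics/{c}0.png',im[:,:,::-1])
    for l in ['labeller','pivot','dancer','plunger','knob','hole','sample_vial']:
        try:
            r=robot.outline_of(c,l)
            for d in r[:2]:
                m=np.argwhere(d['mask']);print(c,l,round(d['score'],2),d['box'],m.mean(0)[::-1].round(1),len(m))
        except Exception as e: print(c,l,e)
    p=robot.camera_params(c);print(p)
print(robot.camera_params('wrist'))
E
```

```text
pics
0.0 [0.18166242 0.5188915  0.23055009] [-1.79920407e+02  4.59455602e-04  1.60706189e+02] 0.9985653728897117
scene labeller 0.94 [170.2, 160.4, 343.6, 298.0] [256.  226.4] 12557
scene pivot 0.63 [165.6, 158.5, 342.4, 299.7] [255.7 226.6] 12632
scene dancer 0.93 [236.0, 197.3, 302.9, 223.3] [262.  209.4] 732
scene plunger 0.64 [233.6, 198.7, 296.9, 217.9] [259.6 209.4] 625
scene knob 0.55 [195.8, 215.0, 205.1, 233.8] [201.6 223.8] 176
scene hole 0.88 [170.8, 159.7, 345.7, 299.0] [256.  226.5] 12650
scene sample_vial 0.7 [197.3, 213.9, 206.8, 235.5] [201.5 223.6] 185
{'K': array([[412.4347658 ,   0.        , 253.96792072],
       [  0.        , 412.4347658 , 202.0106965 ],
       [  0.        ,   0.        ,   1.        ]]), 'D': array([-0.14129968,  0.        ,  0.        ,  0.        ,  0.        ]), 'rvec': array([ 2.08704427,  0.84003469, -0.44770139]), 'tvec': array([-0.42302642, -0.1717859 ,  1.67703129])}
top labeller 0.76 [188.5, 140.0, 320.1, 231.1] [254.5 182.4] 10755
top pivot 0.82 [187.0, 138.3, 322.5, 232.1] [254.6 182.4] 10868
top dancer 0.71 [232.1, 150.5, 276.7, 189
[... 652 characters left out ...]
 array([ 2.19033309, -2.15589284,  0.11359366]), 'tvec': array([-0.01569258,  0.60855489,  1.66902448])}
{'K': array([[281.54679077,   0.        , 253.13043421],
       [  0.        , 281.54679077, 194.05230795],
       [  0.        ,   0.        ,   1.        ]]), 'D': array([-0.06576979,  0.        ,  0.        ,  0.        ,  0.        ]), 'T_tool_cam': array([[ 7.69581114e-04, -9.54348486e-01, -2.98694452e-01,
         7.57136229e-02],
       [ 9.99999505e-01,  5.45887526e-04,  8.32334843e-04,
         5.20870542e-04],
       [-6.31283922e-04, -2.98694944e-01,  9.54348433e-01,
        -1.42994820e-01],
       [ 0.00000000e+00,  0.00000000e+00,  0.00000000e+00,
         1.00000000e+00]])}
```

```bash
cat > h.py <<'E'
from plant import robot
import cv2,numpy as np
from scipy.spatial.transform import Rotation as R
def ray(cam,uv,z,s=None):
    "world point on pixel ray at height z"
    p=robot.camera_params(cam)
    u=cv2.undistortPoints(np.array([[uv]],float),p['K'],p['D']).ravel()
    d=np.array([u[0],u[1],1.])
    if cam=='wrist':
        T=p['T_tool_cam'];Rt=R.from_euler('xyz',s['tool_rot'],degrees=True).as_matrix()
        A=Rt@T[:3,:3];c=Rt@T[:3,3]+np.array(s['tool_pos'])
    else:
        A=cv2.Rodrigues(p['rvec'])[0].T;c=-A@p['tvec']
    d=A@d
    return c+d*(z-c[2])/d[2]
def red(im):
    h=cv2.cvtColor(im,cv2.COLOR_RGB2HSV)
    return ((h[...,0]<8)|(h[...,0]>172))&(h[...,1]>140)&(h[...,2]>70)
E
python3 - <<'E'
from h import *
a=cv2.imread('pics/top0.png');b=cv2.imread('pics/scene0.png')
for n,im in(('top',a),('scene',b)):
    k,l,st,c=cv2.connectedComponentsWithStats(red(im[:,:,::-1]).astype(np.uint8))
    for i in range(1,k):
        if st[i,4]>8: print(n,st[i],c[i].round(1),ray(n,c[i],.146).round(4))
cv2.imwrite('pics/v1.png',np.hstack([cv2.resize(a[120:260,170:345],(400,320),interpolation=2),cv2.resize(b[140:310,160:360],(400,340),interpolation=2)[:320]]))
E
```

```text
top [269 183   8   8  54] [272.1 186.5] [ 0.6163 -0.0865  0.146 ]
top [209 227   4   3  12] [210.5 228. ] [0.4691 0.1242 0.146 ]
scene [234 198   9  11  86] [238.  202.6] [ 0.6184 -0.0876  0.146 ]
```

View pics/v1.png

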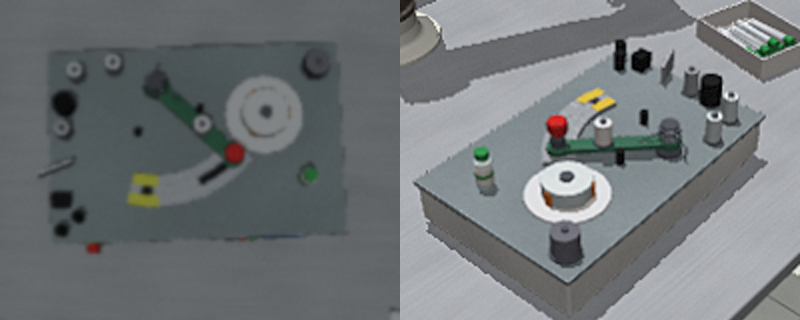

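View pics/top0.png

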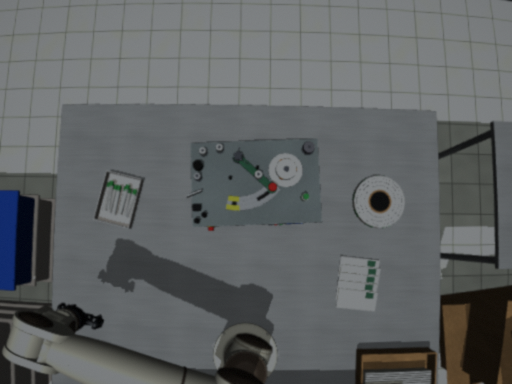

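Top picture: pivot cap near (238,155), red knob at (272,186.5), yellow hole near (234,203). The scene view agrees on the knob to about 2 mm. I'll work out the geometry and the hover move.

```bash
cat >> h.py <<'E'
def shift(target,yaw):
    "translation cm in tool axes, twist deg from present pose"
    s=robot.observe();Rt=R.from_euler('xyz',s['tool_rot'],degrees=True)
    t=Rt.inv().apply(np.array(target)-s['tool_pos'])*100
    return t.round(2),round(-((yaw-s['tool_rot'][2]+180)%360-180),1)
E
python3 - <<'E'
from h import *
k=np.array([.6173,-.087])
for n,uv in(('top',(237.8,155)),('scene',(295.5,200.5))):
    p=ray(n,uv,.135);print(n,'pivot',p,np.linalg.norm(p[:2]-k),np.degrees(np.arctan2(*(k-p[:2])[::-1])))
h=ray('top',(234.3,203.1),.091);print('hole',h,np.linalg.norm(h-ray('top',(237.8,155),.135)))
print(shift([.617,-.087,.24],-133))
E
```

```text
top pivot [0.72718963 0.03498989 0.135     ] 0.1641866776742561 -132.01282196164811
scene pivot [0.72391184 0.04417693 0.135     ] 0.16903688915222145 -129.10190374315954
hole [0.56050807 0.04526973 0.091     ] 0.1726974734033663
(array([-61.11, -42.82,  -0.87]), np.float64(-66.3))
```

>>> arm_command --moves '[{"translation": [-4,-2.8,-0.2],"twist": -4.4},{"translation": [-8,-5.6,-0.5],"twist": -8.8},{"translation": [-12,-8.4,-0.8],"twist": -13},{"translation": [-16,-11.2,-1],"twist": -17},{"translation": [-20,-14,-1],"twist": -22},{"translation": [-24,-16.8,-1],"twist": -26},{"translation": [-28,-19.6,-1],"twist": -30},{"translation": [-32,-22.4,-1],"twist": -35},{"translation": [-36,-25.2,-1],"twist": -39},{"translation": [-40,-28,-1],"twist": -43},{"translation": [-44,-30.8,-1],"twist": -48},{"translation": [-48,-33.6,-1],"twist": -52},{"translation": [-52,-36.4,-1],"twist": -56},{"translation": [-56,-39.2,-1],"twist": -61},{"translation": [-59,-41.3,-1],"twist": -64},{"translation": [-61.1,-42.8,-1],"twist": -66},{"translation": [-61.1,-42.8,-1],"twist": -66},{"translation": [-61.1,-42.8,-1],"twist": -66}]' --gripper 0.4

```text
clock: 2.6
tool_pos: [0.6169, -0.087, 0.2408]
tool_rot: [179.9, -0.0, -133.4]
ft_force: [-0.1, 1.3, -0.4]
grip_width: 0.701
```

```bash
python3 - <<'E'
from h import *
s=robot.observe();print(s['clock'],s['tool_pos'],s['tool_rot'],s['q'].round(1) if hasattr(s['q'],'round') else s['q'],s['grip_width'])
im=robot.capture('wrist');cv2.imwrite('pics/w1.png',im[:,:,::-1])
k,l,st,c=cv2.connectedComponentsWithStats(red(im).astype(np.uint8))
for i in range(1,k):
    if st[i,4]>80: print(st[i],c[i].round(1),ray('wrist',c[i],.146,s).round(4))
E
```

```text
2.6 [ 0.61690418 -0.08701457  0.24079015] [ 1.79944471e+02 -2.29852573e-02 -1.33382611e+02] [ -8.   15.8  23.5  97.8   0.  -54.7] 0.7010281733670392
[241 179  32  34 829] [256.5 195.7] [ 0.6151 -0.0847  0.146 ]
```

View pics/w1.png

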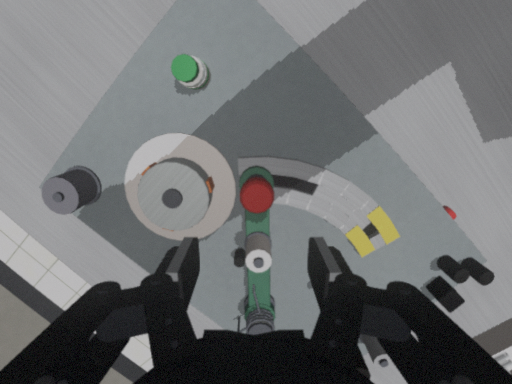

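Wrist view: knob at (256.5,195.7), roller top at (259,261), pivot cap near (260,318), hole at (372,230). The arm runs along the tool x axis, as intended.

```bash
python3 - <<'E'
from h import *
s=robot.observe()
k=ray('wrist',(256.5,195.7),.146,s)
kk=np.array([.616,-.086]);
r=ray('wrist',(258.7,261),.148,s);h=ray('wrist',(372,230),.091,s)
a=np.degrees(np.arctan2(*(k-r)[:2][::-1]))
print('roller',r,'k-r',np.linalg.norm((k-r)[:2]),'dir',a,'hole',h, 'k-h',np.linalg.norm((h-k)[:2]),'expect',.33*np.sin(.45))
u=(k-r)[:2]/np.linalg.norm((k-r)[:2]); p=k[:2]-.165*u
print('pivot',p,'hole r',np.linalg.norm(h[:2]-p),'hole ang',np.degrees(np.arctan2(*(h[:2]-p)[::-1])))
print(shift([k[0],k[1],.1245],a))
E
```

```text
roller [ 0.65778206 -0.03526061  0.148     ] k-r 0.06478685607847748 dir -131.23456325145045 hole [0.55804639 0.0509376  0.091     ] k-h 0.14647792451220737 expect 0.143538626256706
pivot [0.72383688 0.04010142] hole r 0.1661442445918969 hole ang 176.26043028810247
(array([-0.06,  0.28, 11.67]), np.float64(-2.1))
```

>>> arm_command --moves '[{"translation": [-0.1,0.3,2],"twist": -2},{"translation": [-0.1,0.3,4.5],"twist": -2},{"translation": [-0.1,0.3,7],"twist": -2},{"translation": [-0.1,0.3,9],"twist": -2},{"translation": [-0.1,0.3,10.5],"twist": -2},{"translation": [-0.1,0.3,11.4],"twist": -2},{"translation": [-0.1,0.3,11.8],"twist": -2},{"translation": [-0.1,0.3,11.8],"twist": -2},{"translation": [-0.1,0.3,11.8],"twist": -2}]'

```text
clock: 3.55
tool_pos: [0.6155, -0.0836, 0.1242]
tool_rot: [-180.0, 0.0, -131.3]
ft_force: [0.0, -0.3, 0.0]
grip_width: 0.699
```

>>> arm_command --moves '[{"translation": [0,0,0],"twist": 0},{"translation": [0,0,0],"twist": 0},{"translation": [0,0,0],"twist": 0},{"translation": [0,0,0],"twist": 0},{"translation": [0,0,0],"twist": 0},{"translation": [0,0,0],"twist": 0},{"translation": [0,0,0],"twist": 0},{"translation": [0,0,0],"twist": 0}]' --gripper -1 --force 50

```text
clock: 4.35
tool_pos: [0.6159, -0.0836, 0.1252]
tool_rot: [-179.9, 0.1, -131.3]
ft_force: [-0.3, 0.0, 6.1]
grip_width: 0.343
```

```bash
python3 - <<'E'
from h import *
s=robot.observe();print(s['clock'],s['tool_pos'],s['tool_rot'],s['ft_force'],s['torque'],s['grip_width'])
im=robot.capture('wrist');cv2.imwrite('pics/w2.png',im[:,:,::-1])
E
```

```text
4.35 [ 0.61590987 -0.08363606  0.1251994 ] [-1.79896291e+02  8.89018839e-02 -1.31333139e+02] [-0.34703207  0.04602115  6.06742249] [0.06972875 0.17416281 0.05235692] 0.34323467907072036
```

View pics/w2.png

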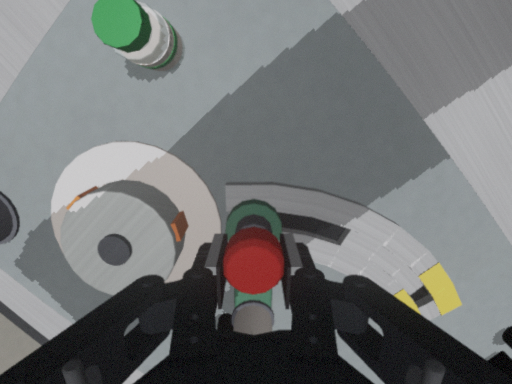

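The knob is centred between the pads at (253,260), with an opening of about 29 mm. I'll lift it.

>>> arm_command --moves '[{"translation": [0,0,-0.4],"twist": 0},{"translation": [0,0,-0.8],"twist": 0},{"translation": [0,0,-1.2],"twist": 0},{"translation": [0,0,-1.3],"twist": 0},{"translation": [0,0,-1.3],"twist": 0},{"translation": [0,0,-1.3],"twist": 0}]'

```text
clock: 5.0
tool_pos: [0.6158, -0.0836, 0.1379]
tool_rot: [-179.9, 0.1, -131.3]
ft_force: [0.9, 0.3, -5.3]
grip_width: 0.339
```

```bash
python3 - <<'E'
from h import *
s=robot.observe();print(s['clock'],s['tool_pos'],s['tool_rot'],s['ft_force'],s['grip_width'])
im=robot.capture('wrist');im2=robot.capture('scene')
cv2.imwrite('pics/w3.png',np.hstack([im[150:384,130:380,::-1],cv2.resize(im2[150:267,200:325,::-1],(250,234),interpolation=2)]))
# path: about pivot, in tool axes
tp=s['tool_pos'][:2];P=np.array([.7238,.0401])
print('r',np.linalg.norm(tp-P),'ang',np.degrees(np.arctan2(*(tp-P)[::-1])))
Rt=R.from_euler('xyz',s['tool_rot'],degrees=True)
P=tp+.165*np.array([np.cos(np.radians(48.8)),np.sin(np.radians(48.8))]);print(P)
for d in list(range(3,52,3))+[51.6]:
    a=-np.radians(d);c=np.array([[np.cos(a),-np.sin(a)],[np.sin(a),np.cos(a)]])
    g=P+c@(tp-P);print(d,(Rt.inv().apply(np.r_[g-tp,0])*100).round(2))
E
```

```text
5.0 [ 0.61578254 -0.08359339  0.13787006] [-1.79921062e+02  7.46356615e-02 -1.31333167e+02] [ 0.8818463   0.26642436 -5.29721165] 0.3390509339162862
r 0.1642188335316352 ang -131.1296676121567
[0.7244663  0.04055507]
3 [-0.02  0.86 -0.  ]
6 [-0.09  1.72 -0.  ]
9 [-0.2   2.58 -0.  ]
12 [-0.35  3.43 -0.  ]
15 [-0.55  4.27 -0.01]
18 [-0.8   5.1  -0.01]
21 [-1.08  5.92 -0.01]
24 [-1.41  6.71 -0.01]
27 [-1.78  7.49 -0.01]
30 [-2.19  8.26 -0.01]
33 [-2.64  8.99 -0.01]
36 [-3.13  9.71 -0.01]
39 [-3.650e+00  1.039e+01 -1.000e-02]
42 [-4.210e+00  1.105e+01 -1.000e-02]
45 [-4.810e+00  1.168e+01 -1.000e-02]
48 [-5.430e+00  1.227e+01 -1.000e-02]
51 [-6.090e+00  1.284e+01 -1.000e-02]
51.6 [-6.220e+00  1.295e+01 -1.000e-02]
```

View pics/w3.png

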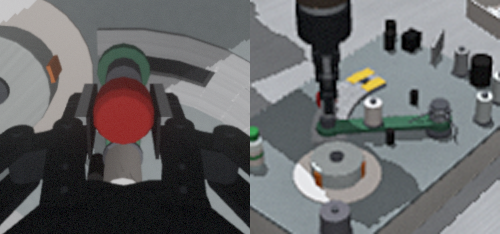

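The knob is lifted, with about 5 N down on the tool, which matches a nearly topped plunger. I'll swing the first part now.

>>> arm_command --moves '[{"translation": [0,0.86,0],"twist": 3},{"translation": [-0.1,1.7,0],"twist": 6},{"translation": [-0.2,2.6,0],"twist": 9},{"translation": [-0.35,3.4,0],"twist": 12},{"translation": [-0.55,4.3,0],"twist": 15},{"translation": [-0.8,5.1,0],"twist": 18},{"translation": [-1.1,5.9,0],"twist": 21},{"translation": [-1.4,6.7,0],"twist": 24},{"translation": [-1.8,7.5,0],"twist": 27},{"translation": [-2.2,8.25,0],"twist": 30},{"translation": [-2.6,9.0,0],"twist": 33},{"translation": [-2.6,9.0,0],"twist": 33}]'

```text
clock: 6.3
tool_pos: [0.5669, -0.0043, 0.1385]
tool_rot: [-179.9, 0.3, -164.4]
ft_force: [9.2, -3.2, -5.0]
grip_width: 0.34
```

```bash
python3 - <<'E'
from h import *
s=robot.observe();print(s['clock'],s['tool_pos'],s['tool_rot'],s['ft_force'],s['grip_width'],s['q'])
tp=s['tool_pos'][:2];P=np.array([.7244,.0405])
print('r',np.linalg.norm(tp-P),'ang',np.degrees(np.arctan2(*(tp-P)[::-1])))
Rt=R.from_euler('xyz',s['tool_rot'],degrees=True)
print('F tool',Rt.inv().apply(s['ft_force']))
a0=np.arctan2(*(tp-P)[::-1])
for d in (3,6,9,12,15,17,18,18.6,19):
    a=a0-np.radians(d);g=P+.165*np.array([np.cos(a),np.sin(a)]);print(d,(Rt.inv().apply(np.r_[g-tp,0])*100).round(2))
im=robot.capture('wrist');cv2.imwrite('pics/w4.png',im[:,:,::-1])
E
```

```text
6.3 [ 0.56687791 -0.00434943  0.13852562] [-179.86314146    0.32463116 -164.41114144] [ 9.16317366 -3.21797037 -5.02888641] 0.340037919849272 [-4.18467484e-01  6.05511112e+00  9.79640274e-01  8.45747453e+01
 -4.20322871e-02 -1.60070666e+01]
r 0.16378241781652378 ang -164.10737587496476
F tool [-7.93271085 -5.54990404  5.0871846 ]
3 [ 0.1   0.86 -0.  ]
6 [ 0.04  1.72 -0.  ]
9 [-0.07  2.58 -0.01]
12 [-0.22  3.43 -0.01]
15 [-0.42  4.27 -0.01]
17 [-0.57  4.83 -0.01]
18 [-0.66  5.1  -0.01]
18.6 [-0.71  5.27 -0.01]
19 [-0.75  5.38 -0.01]
```

View pics/w4.png

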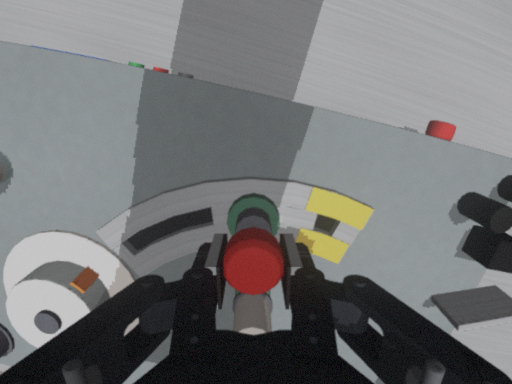

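The arm followed, past the slot's end, and the plunger is still up. The radial force is -8 N, so I'll run about 1 mm further in. Continuing to the hole.

>>> arm_command --moves '[{"translation": [-0.05,0.86,0],"twist": 3},{"translation": [-0.1,1.7,0],"twist": 6},{"translation": [-0.2,2.6,0],"twist": 9},{"translation": [-0.35,3.4,0],"twist": 12},{"translation": [-0.55,4.3,0],"twist": 15},{"translation": [-0.7,4.8,0],"twist": 17},{"translation": [-0.8,5.1,0],"twist": 18},{"translation": [-0.85,5.25,0],"twist": 18.5},{"translation": [-0.85,5.25,0],"twist": 18.5},{"translation": [-0.85,5.25,0],"twist": 18.5}]'

```text
clock: 7.35
tool_pos: [0.5618, 0.0472, 0.1387]
tool_rot: [-179.8, 0.5, 177.1]
ft_force: [4.9, -5.1, -4.1]
grip_width: 0.337
```

```bash
cat > st.py <<'E'
from h import *
s=robot.observe();print(s['clock'],s['tool_pos'],s['tool_rot'],s['grip_width'])
tp=s['tool_pos'][:2];P=np.array([.7244,.0405])
print('r',np.linalg.norm(tp-P),'ang',np.degrees(np.arctan2(*(tp-P)[::-1])))
print('F tool',R.from_euler('xyz',s['tool_rot'],degrees=True).inv().apply(s['ft_force']))
E
python3 - <<'E'
from st import *
im=robot.capture('wrist');cv2.imwrite('pics/w5.png',im[:,:,::-1])
E
```

```text
7.35 [0.56177901 0.04715272 0.13866721] [-179.84974915    0.46486782  177.11557055] 0.3372547073631555
r 0.16275701522810626 ang 177.6573722117545
F tool [-5.09528845 -4.81933385  4.1570357 ]
```

View pics/w5.png

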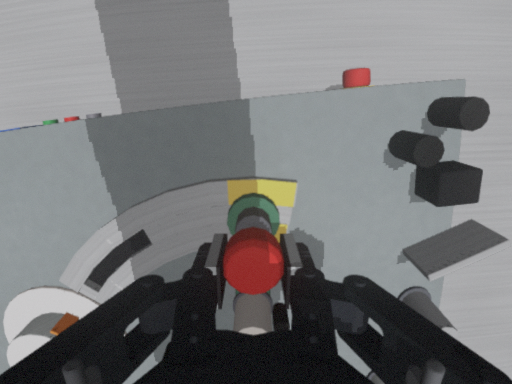

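Tangential force is only the spring's, so the stop isn't reached yet. The measured swing is about 0.894 rad. I'll nudge 2 mm further and lower the plunger.

>>> arm_command --moves '[{"translation": [-0.05,0.1,0],"twist": 0.4},{"translation": [-0.05,0.2,0],"twist": 0.7},{"translation": [-0.05,0.2,0],"twist": 0.7},{"translation": [-0.05,0.2,0],"twist": 0.7}]'

```text
clock: 7.8
tool_pos: [0.5621, 0.0488, 0.1385]
tool_rot: [-179.8, 0.4, 176.4]
ft_force: [-2.0, -4.7, -5.1]
grip_width: 0.342
```

```bash
python3 st.py
```

```text
7.8 [0.5621243  0.04882496 0.13847824] [-179.8206057     0.43350146  176.40935488] 0.342490885382381
r 0.16248910049570725 ang 177.06322545169326
F tool [ 1.70384285 -4.78064742  5.1514306 ]
```

>>> arm_command --moves '[{"translation": [0,0,0.3],"twist": 0},{"translation": [0,0,0.6],"twist": 0},{"translation": [0,0,0.9],"twist": 0},{"translation": [0,0,1.2],"twist": 0},{"translation": [0,0,1.3],"twist": 0},{"translation": [0,0,1.3],"twist": 0},{"translation": [0,0,1.3],"twist": 0}]'

```text
clock: 8.5
tool_pos: [0.5621, 0.0487, 0.1255]
tool_rot: [-179.8, 0.4, 176.4]
ft_force: [-1.5, -4.6, -2.5]
grip_width: 0.342
```

```bash
python3 st.py
```

```text
8.5 [0.56213374 0.0487415  0.12552625] [-179.81430025    0.42926561  176.40885463] 0.34155072824899957
r 0.16247541645963928 ang 177.09244736602736
F tool [ 1.24538392 -4.67327663  2.54408288]
```

The plunger went down to its seated height and still pulls down, so it is not resting on the land. I'll ease the arm back 4 mm; if it is pinned, the tangential load should vanish.

>>> arm_command --moves '[{"translation": [0,-0.2,0],"twist": 0},{"translation": [0,-0.4,0],"twist": 0},{"translation": [0,-0.4,0],"twist": 0},{"translation": [0,-0.4,0],"twist": 0}]'

```text
clock: 8.9
tool_pos: [0.5619, 0.045, 0.1256]
tool_rot: [-179.8, 0.4, 176.4]
ft_force: [-1.2, -0.8, -3.3]
grip_width: 0.336
```

```bash
python3 st.py
```

```text
8.9 [0.56190165 0.04501954 0.12560943] [-179.84462742    0.43462284  176.44089662] 0.3358367992829055
r 0.16256118675436243 ang 178.40685094437492
F tool [ 1.15690644 -0.83326993  3.26553308]
```

Tangential load fell from 4.7 to 0.8 N, so it is pinned. I'll release and retreat.

>>> arm_command --moves '[{"translation": [0,0,0],"twist": 0},{"translation": [0,0,0],"twist": 0},{"translation": [0,0,0],"twist": 0},{"translation": [0,0,0],"twist": 0},{"translation": [0,0,0],"twist": 0},{"translation": [0,0,0],"twist": 0},{"translation": [0,0,-1],"twist": 0},{"translation": [0,0,-3],"twist": 0},{"translation": [0,0,-6],"twist": 0},{"translation": [0,0,-9],"twist": 0},{"translation": [0,0,-11],"twist": 0},{"translation": [0,0,-12],"twist": 0},{"translation": [0,0,-12],"twist": 0},{"translation": [0,0,-12],"twist": 0}]' --gripper 0.4

```text
clock: 10.3
tool_pos: [0.5609, 0.0454, 0.2448]
tool_rot: [-179.8, 0.4, 176.4]
ft_force: [0.4, -0.2, 0.3]
grip_width: 0.701
```

```bash
python3 - <<'E'
from st import *
ims={}
for c in('wrist','scene'):
    ims[c]=im=robot.capture(c)
    k,l,q,cc=cv2.connectedComponentsWithStats(red(im).astype(np.uint8))
    for i in range(1,k):
        if q[i,4]>40: print(c,q[i],cc[i].round(1),ray(c,cc[i],.146,s).round(4))
print('expected knob at 0.89',P+.165*np.array([np.cos(np.radians(177.9)),np.sin(np.radians(177.9))]))
cv2.imwrite('pics/w6.png',np.hstack([ims['wrist'][:,100:400,::-1],cv2.resize(ims['scene'][140:300,160:345,::-1],(444,384),interpolation=2)]))
E
```

```text
10.3 [0.56094093 0.04538252 0.24479004] [-179.83679247    0.38626759  176.43684788] 0.7008911056839059
r 0.16353196932040706 ang 178.2890845178545
F tool [-0.42161649 -0.2242056  -0.2629178 ]
wrist [318  80  16  12 149] [325.5  85.8] [0.4733 0.1099 0.146 ]
wrist [237 175  32  35 848] [252.3 192.5] [0.5603 0.0449 0.146 ]
scene [252 173   9  10  72] [255.8 177.3] [0.5637 0.042  0.146 ]
expected knob at 0.89 [0.55951082 0.04654621]
```

View pics/w6.png

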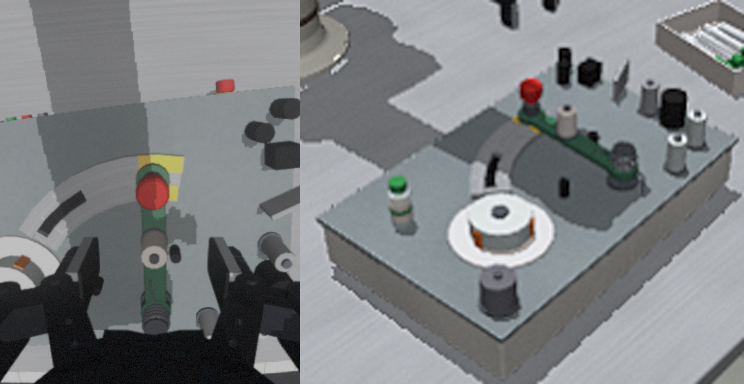

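```bash
python3 -c "
from plant import robot
print(robot.hand_in())"
```

```text
the job is handed in; nothing more can be done
None
```

The dancer arm is pinned in the loading hole, and I handed the job in with the gripper clear above it. The last clock reading was 10.3 s of the 42 s allowed, and the hand-in reported no verdict.

I gripped the red knob across the arm, lifted it 13 mm and swung it about 0.90 rad round the pivot. I then lowered the plunger into the hole and eased the arm back to test it before letting go.

**Pinning:**
- The plunger came down to within about 0.3 mm of its starting height while its spring still pulled down, at 2.5 to 3.3 N.
- The sideways load fell from 4.7 N to 0.8 N when I eased the arm back, so the hole was holding it.
- After release the knob stayed over the yellow end, at about 0.88 rad by the tool's position. That is at the low end of the pinned range (0.88 to 0.91) but inside the judged one (0.86 to 0.94).

**Bystanders:** the vial is still upright in the last picture. I only passed near the labeller, but I did not measure the reel, tray or vial again.

**Not fully settled:** the wrist and scene cameras put the knob about 4 mm apart. The final plunger depth comes from gripper height and force, not a direct measurement after release.

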